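# Set the copy-stand lamp dimmer and release the camera

### The arm

A 6-joint arm with a two-finger parallel gripper is mounted at the origin on the work surface. World frame = base frame: x ahead of the robot, y to its left, z up, the work surface at z = 0. Lengths are in mm, angles in rad, forces in N, time in s.
With the tool pointing down it reaches from about 275 to 1000 mm from the base axis. Payload 8.4 kg.
Tool frame: the origin (TCP) lies at the very end of the fingers, on their centre line; the grasp point (between the pads) lies 19 mm behind it; z points along the fingers, y is the line along which they close (so a half turn about z gives the same grasp; the last joint's range is limited). The gripper opens to 85 mm and grips with 20 to 120 N. Pads are 22 mm wide; open, the fingers measure 114 mm over their backs; the gripper's body (76 mm by 85 mm) begins 54 mm behind the grasp point. The pads swing forward as they close: fully open they stand 13 mm farther back than shut.
Start: joints at [-0.002, 0.353, 1.633, -0, 1.155, -0.002], TCP at [625.002, -0, 202.181] pointing down, gripper open.
Joint ranges: [-2.63, 2.63], [-0.92, 2.1], [0.06, 2.66], [-1.3, 4.44], [0, 2.69], [-3.02, 3.02]. Speed limits (rad/s): [2.22, 2.22, 2.79, 3.14, 3.14, 3.14].

### API

Orientations are given as [roll, pitch, yaw] about the fixed x, y, z axes, in that order (R = Rz(yaw) Ry(pitch) Rx(roll)).
In Python, from rig import telemetry, imaging, r gives the robot as it stands. The module is installed in compiled form; this text tells all that it offers.
- The arm moves only by the tool step_arm, never from a script. Its argument "moves" is a list of rows, each a list of 3 entries, a list of its own where there are three numbers: the turn, a rotation vector about the tool's x, y, z scaled (see below), then the shift along the tool's x, y, z scaled (see below), then the opening, from -1 (shut) to 1 (fully open). A call has 1 to 8 rows; each row is the pose to reach, as a shift and turn from the pose commanded when the call began, along the tool's axes at that moment; what a row does not reach only later rows make up. The controller multiplies each number of a shift by 200 mm and each number of a turn by 45 degrees. A row lasts 1/10 s, in which the tool goes at most 50 mm and 8.59 degrees, less where a joint would pass 70% of its speed; a pose out of reach is approached as far as the arm can. A call with a number of a shift or a turn outside -1 to 1 is refused whole. A call with a gripper value outside its range is refused whole. The fingers move at their own pace and stop on an object; "squeeze" is the grip in N (left out, the last holds). Time passes only in rows, so rows that repeat a pose let the fingers close. It gives the time, the measured TCP pose, the force, the opening and the grip force at its end, in the units of the state.
- telemetry.sense(): the state, without advancing time (a new reading comes with each control period).
- imaging.grab_frame(name): name is "scene" or "side" or "wrist"; returns the picture (384x512x3 uint8, red, green, blue); there is no depth.
- imaging.calibration(name): a dict with "fx", "fy", "cx", "cy" (pixels), "cam_to_world" (4x4, takes a point from camera to world coordinates). Camera axes: x right, y up, looking along -z (the intrinsics and any distortion apply to the point x, -y, -z); pixel columns grow to the right and rows downward; lengths in mm; the calibration is good to about 2 mm. A picture is of the moment at which its call begins: read the wrist's pose just before it. calibration takes no time and is no camera call; for the wrist camera it gives the pose at the moment of the call.
- r.sign_off(): hands the job in; it is judged then, once.
Trained networks look in the newest picture that a camera, given by its name, has taken for a name from the list of things; names that differ only in an ending like _2 or _b are one class to them, and where a whole thing is asked for, a point or a joint stands for the part that bears it (a point fixed in the world has none). Each returns a list of dicts, best first, with "conf" (0 to 1); they miss things now and then, are a little off and sometimes report something else, mostly with a low value. They report only what shows in the picture. A call takes as long as a camera call. They do not tell look-alikes from the thing itself.
- imaging.recognise(camera, name): "extent" ([left, top, width, height] in pixels, round what is visible of it).
- imaging.mark_of(camera, name): "xy" ([column, row] in pixels: a listed point, or the origin of a listed thing).
The state is a dict: "clock": time; "qpos": joint angles; "qvel": joint speeds; "joint_efforts": joint torques, N m; "eef_pos": TCP position; "tcp_rot": TCP orientation; "contact_force": force on the tool from outside, world axes, zero at the start; "wrist_torque": the same for the moment, N m; "opening": opening from 0.0 (shut) to 1.0 (fully open); "grasp_force": force on a finger pad.
Only numpy, scipy, OpenCV 4.12 (cv2) and the standard library are available. Lean on these libraries where they do the work, as an engineer would, in place of code of your own. Each camera call takes 0.05 s, during which the arm holds its last target. There are 200 camera calls.

### The job

Get the light right and photograph the medal: swing the dimmer lever until its orange pointer points at the green magnet (the wanted light level, not the red one), and only then press the blue camera release all the way down and let it spring back. Leave the lever pointing at the green magnet, and do not disturb the medal, the green tape measure or the black loupe.

Things in the scene. Friction and masses are not known exactly. Their poses are not given: they have to be found in the camera images.
- dimmer_base: The fixed dimmer: a white plate 220 x 300 mm and 12 mm thick with a dark round pivot housing (72 mm across, up to 42 mm high). Its origin is at table height right below the lever's pivot; the plate reaches 160 mm to -x and 60 mm to +x of the origin and 150 mm to either side in y. A grey strip along y, at x = -135 mm, carries the two magnets. It stands at a different place and yaw every time.
- dimmer (a joint): Angle of the dimmer lever about the vertical pivot through dimmer_base's origin, -0.95 to 0.95 rad. At 0 the lever points along dimmer_base's -x; positive is counter-clockwise seen from above, so at angle q it points along (-cos q, -sin q) in dimmer_base's frame. It has friction and stays where it is left.
- lever_grip (a point): Middle of the pushable part of the upright black grip post near the lever's end. The post is 22 mm in diameter, stands 85 mm from the pivot axis, and reaches from 52 to 102 mm above the table (this point is at 77 mm). The steel lever arm below it is 14 mm wide with its top at 52 mm; the orange pointer (9 mm wide) goes on 31 mm beyond the post's axis. Pushing sideways on the post takes about 2 N.
- lever_pivot (a point): The lever's pivot, on its axis, 46 mm above the table. Its axes turn with the lever: the pointer lies along -x of this frame, z is up. The lever points exactly at a magnet when that magnet's y in this frame is 0 and its x is negative.
- green_magnet: Fixed round green magnet, 24 mm in diameter and 10 mm high, lying on the plate's strip; origin at the centre of its underside (12.5 mm above the table). Marks the wanted lever direction. It lies on either side of the lever.
- red_magnet: Fixed round red magnet of the same size and height, on the other side; marks a level that is not wanted now.
- console: Fixed grey camera console, 90 x 75 x 30 mm, bearing the camera release; origin under its centre; its place and yaw vary.
- shutter (a joint): Travel of the blue camera release: 0 up, 0.006 m when fully pressed straight down (about 5 N); springs back by itself.
- shutter_top (a point): Centre of the top of the blue round camera release, 32 mm in diameter, on a black housing on the console.
- medal: Brass-coloured medal, 70 mm across and 7 mm thick, loose on the black pad under the copy stand's camera (camera and lamps reach from 300 to 520 mm above the table); origin at the centre of its underside. Leave alone.
- tape: Loose green tape measure, about 60 x 55 mm and 18 mm high; origin under the centre of its round part. Leave alone.
- loupe: Loose black loupe standing upright, 42 mm in diameter and 40 mm high; origin at the centre of its underside. Leave alone.
There are look-alikes about, which are no part of the job. Leave any pink or purple look-alike of the console alone.

How it is judged (in metres and radians):
On the way, in this order (a step that is already met when the one before it is completed fails the run):
1. the lever points at the green magnet (its line passes within 12 mm of the magnet's centre) (y of green_magnet in the frame of lever_pivot between -0.012 and 0.012 m and x of green_magnet in the frame of lever_pivot below 0 m), for 0.2 s.
2. the camera release is pressed down (more than 4 mm of its 6 mm) (value of joint shutter above 0.004 m), for 0.05 s.
At the end, for the whole second after the job is handed in: The lever is at rest with its line passing within 12 mm of the green magnet's centre, the camera release is up again (within 2 mm), and medal, tape measure and loupe are within 30 mm of where they were (all of step 1 and velocity of joint dimmer between -0.03 and 0.03 rad/s and value of joint shutter below 0.002 m and distance of each of medal, tape, loupe from where it was at the start of the episode below 0.03 m); the robot touches nothing.
It fails at once if the camera release is pressed (more than 3 mm) while the lever does not point at the green magnet (within 12 mm) (value of joint shutter above 0.003 m and not (y of green_magnet in the frame of lever_pivot between -0.012 and 0.012 m and x of green_magnet in the frame of lever_pivot below 0 m)).
It fails at once if the medal, tape measure or loupe is moved by more than 30 mm (distance of any of medal, tape, loupe from where it was at the start of the episode above 0.03 m).
It also fails if it takes over 48 s, if anything falls off the work surface, if the arm or the gripper's body presses on something with over 40 N, if the wrist force passes 120 N, or if a joint passes its speed limit or range.

## Working session

There is one attempt and no reset: what is moved stays moved. The work goes in short steps, Python scripts to look and compute and a tool call to move; the robot and the scene stay as the last step left them, time stands still between calls to the robot, and variables do not carry over. Pictures are saved under pics/ and viewed, at most 10 in all, crops included, and the job is handed in when it is done.

Besides the shell and the picture viewer there is one more tool, called after "Call:" as name(argument=value, ...), one argument or row to a line, values as JSON. step_arm: Moves the arm, as the interface text tells. Its arguments: {"type":"object","properties":{"moves":{"type":"array"},"squeeze":{"type":"number"}},"required":["moves"]}

```bash
mkdir -p pics; cat > h.py <<'E'
from rig import telemetry, imaging, r
import numpy as np, cv2
def ray(cam,uv,c=None):
    c=c or imaging.calibration(cam); M=np.array(c["cam_to_world"])
    d=M[:3,:3]@np.array([(uv[0]-c["cx"])/c["fx"],-(uv[1]-c["cy"])/c["fy"],-1]); return M[:3,3],d
def atz(cam,uv,z,c=None):
    o,d=ray(cam,uv,c); return o+d*(z-o[2])/d[2]
def save(cam,fn):
    im=imaging.grab_frame(cam); cv2.imwrite("pics/"+fn,im[:,:,::-1]); return im
E
python3 - <<'E'
from h import *
print(imaging.calibration("scene").keys())
a=save("scene","s0.png"); 
hs={"lever_grip":77,"lever_pivot":46,"green_magnet":12.5,"red_magnet":12.5,"shutter_top":50,"dimmer_base":0,"console":0,"medal":3,"tape":0,"loupe":0}
b=None
for cam in("scene","side"):
    if cam=="side": b=save("side","d0.png")
    for n,z in hs.items():
        for m in imaging.mark_of(cam,n)[:3]: print(cam,n,np.round(m["xy"]),round(m["conf"],2),np.round(atz(cam,m["xy"],z)))
cv2.imwrite("pics/both0.png",cv2.resize(np.vstack([a,b])[:,:,::-1],(400,600)))
print(telemetry.sense()["clock"],telemetry.sense()["tcp_rot"])
E
```

```text
dict_keys(['fx', 'fy', 'cx', 'cy', 'cam_to_world'])
scene lever_grip [151. 253.] 0.97 [ 568. -190.   77.]
scene lever_pivot [106. 270.] 0.67 [ 547. -297.   46.]
scene green_magnet [182. 235.] 0.55 [ 511. -106.   12.]
scene red_magnet [105. 269.] 0.5 [ 523. -304.   12.]
scene shutter_top [211. 162.] 0.57 [342.  41.  50.]
scene shutter_top [292. 197.] 0.51 [545. 187.  50.]
scene shutter_top [272. 249.] 0.5 [663.  69.  50.]
scene dimmer_base [169. 300.] 0.64 [ 657. -190.    0.]
scene console [298. 208.] 0.95 [553. 204.   0.]
scene console [214. 182.] 0.94 [375.  34.   0.]
scene console [273. 174.] 0.79 [418. 197.   0.]
scene medal [402. 177.] 0.71 [586. 524.   3.]
scene tape [336. 271.] 0.87 [758. 197.   0.]
scene tape [149. 254.] 0.46 [ 520. -198.    0.]
scene loupe [342. 191.] 0.8 [553. 344.   0.]
scene loupe [404. 177.] 0.44 [585. 534.   0.]
scene loupe [181. 238.] 0.35 [ 508. -110.    0.]
side lever_grip [293. 270.] 0.87 [ 572. -193.   77.]
side lever_pivot [322. 268.] 0.87 [ 653. -185.   46.]
side green_magnet [292. 267.] 0.74 [ 590. -145.   12.]
side green_magnet [244. 177.] 0.64 [547. 231.  12.]
side red_magnet [286. 329.] 0.61 [ 528. -299.   12.]
side shutter_top [247. 204.] 0.62 [520.  68.  50.]
side shutter_top [294. 194.] 0.62 [665.  79.  50.]
side shutter_top [193. 220.] 0.52 [359.  42.  50.]
side dimmer_base [320. 279.] 0.89 [ 653. -188.    0.]
side console [248. 217.] 0.97 [521.  64.  -0.]
side console [204. 190.] 0.89 [409. 212.   0.]
side console [247. 190.] 0.81 [546. 182.   0.]
side medal [242. 125.] 0.46 [608. 555.   3.]
side tape [300. 178.] 0.48 [732. 198.   0.]
side loupe [242. 157.] 0.6 [564. 355.   0.]
side loupe [247. 188.] 0.5 [545. 188.   0.]
1.1 [-3.14157975e+00  1.41473121e-05  1.57079668e+00]
```

View pics/s0.png

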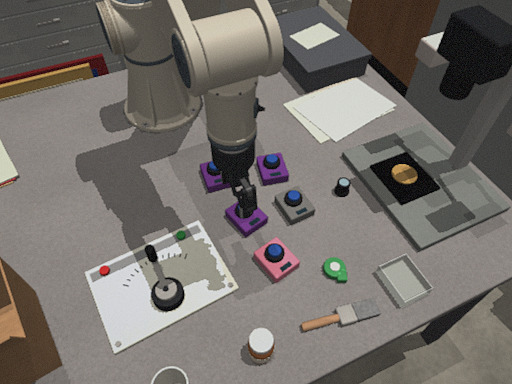

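View pics/d0.png

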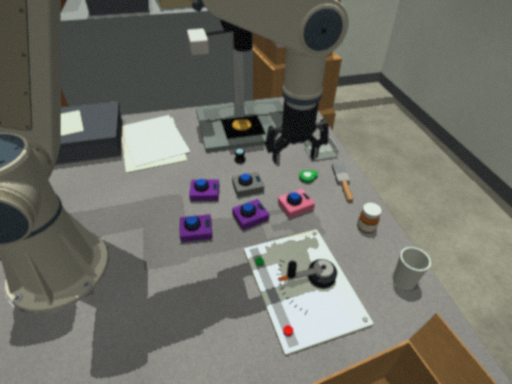

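The grey console is the one at scene (294,203), with its blue release at (293,197) and at about (247,180) in the side view. The look-alikes are purple at (215,175), (272,168) and (246,217), and pink at (276,259). The green magnet is at (181,236), the red one at (105,270), the lever post at (151,253) and the pivot at (168,292).

```bash
python3 - <<'E'
from h import *
px={}
for cam,seeds in (("scene",dict(g=(181,236),r=(105,270),b=(293,197))),("side",dict(g=(259,262),r=(288,330),b=(247,180)))):
    im=imaging.grab_frame(cam); hsv=cv2.cvtColor(im,cv2.COLOR_RGB2HSV)
    for k,(u,v) in seeds.items():
        H=hsv[...,0].astype(int); S=hsv[...,1]; V=hsv[...,2]
        m={"g":(abs(H-65)<22)&(S>100),"r":((H<8)|(H>172))&(S>150),"b":(abs(H-112)<15)&(S>120)&(V>50)}[k]
        w=np.zeros_like(m); w[v-12:v+13,u-12:u+13]=1
        ys,xs=np.nonzero(m&w); px[cam,k]=(xs.mean(),ys.mean()); print(cam,k,len(xs),px[cam,k],xs.min(),xs.max(),ys.min(),ys.max(),np.round(atz(cam,px[cam,k],18 if k!='b' else 50),1))
    if cam=="scene": cv2.imwrite("pics/crop1.png",np.hstack([cv2.resize(im[170:230,260:330,::-1],None,fx=5,fy=5,interpolation=2),cv2.resize(im[225:315,85:190,::-1],(420,300),interpolation=2)]))
def tri(p,q):
    o1,d1=ray("scene",p);o2,d2=ray("side",q)
    s=np.linalg.lstsq(np.c_[d1,-d2],o2-o1,rcond=None)[0]; a=o1+d1*s[0];b=o2+d2*s[1]; return np.round((a+b)/2,1),round(np.linalg.norm(a-b),1)
for k in "grb": print(k,tri(px["scene",k],px["side",k]))
g=lambda n,c:imaging.mark_of(c,n)[0]["xy"]
for n in("lever_grip",): print(n,tri(g(n,"scene"),g(n,"side")))
print([ (np.round(m["xy"],1),m["conf"]) for m in imaging.mark_of("scene","shutter_top")],[ (np.round(m["xy"],1),m["conf"]) for m in imaging.mark_of("side","shutter_top")])
print(telemetry.sense()["clock"])
E
```

```text
scene g 59 (np.float64(180.47457627118644), np.float64(234.9322033898305)) 177 184 231 239 [ 512.3 -110.4   18. ]
scene r 70 (np.float64(103.98571428571428), np.float64(270.25714285714287)) 100 108 266 275 [ 529.2 -305.6   18. ]
scene b 109 (np.float64(293.4678899082569), np.float64(195.6880733944954)) 287 305 191 209 [543.4 191.9  50. ]
side g 54 (np.float64(259.0740740740741), np.float64(261.01851851851853)) 256 263 257 265 [ 511.4 -110.6   18. ]
side r 69 (np.float64(287.6521739130435), np.float64(330.231884057971)) 284 292 326 335 [ 528.2 -305.9   18. ]
side b 74 (np.float64(245.0810810810811), np.float64(177.5)) 240 250 174 181 [539.5 185.6  50. ]
g (array([ 511.6, -110.2,   17.2]), np.float64(0.3))
r (array([ 528.5, -305.7,   17.1]), np.float64(0.3))
b (array([540.5, 193.5,  44.2]), np.float64(2.1))
lever_grip (array([ 566. , -193.7,   82.9]), np.float64(0.5))
[(array([273.3, 159.7]), 0.59), (array([292. , 195.2]), 0.55), (array([274.3, 248.6]), 0.44), (array([214.5, 163.8]), 0.42)] [(array([287.3, 329.5]), 0.67), (array([293.3, 195.3]), 0.61), (array([199.9, 182.1]), 0.51), (array([247.2, 205.3]), 0.43), (array([192.3, 219.3]), 0.42)]
1.4
```

View pics/crop1.png

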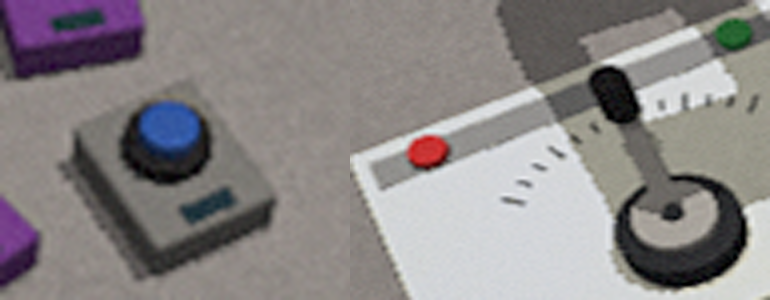

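The crop confirms the grey console, with its release at (293.6,195.4). The lever's post is free to grasp. I'll move above the post and turn the fingers to close along its tangent.

Call:
step_arm(
  moves=[
    [[0, 0, -0.863], [-0.955, -0.285, 0.15], 1],
    [[0, 0, -0.863], [-0.955, -0.285, 0.15], 1],
    [[0, 0, -0.863], [-0.955, -0.285, 0.15], 1],
    [[0, 0, -0.863], [-0.955, -0.285, 0.15], 1],
    [[0, 0, -0.863], [-0.955, -0.285, 0.15], 1],
    [[0, 0, -0.863], [-0.955, -0.285, 0.15], 1],
    [[0, 0, -0.863], [-0.955, -0.285, 0.15], 1],
  ],
)

```text
clock: 2.1
eef_pos: [568.2, -190.7, 172.3]
tcp_rot: [3.141, -0.0, 2.245]
contact_force: [-0.7, 0.6, 0.2]
opening: 0.996
grasp_force: 0.0
```

Call:
step_arm(
  moves=[
    [[0, 0, -0.863], [0, 0, 0], 1],
    [[0, 0, -0.863], [0, 0, 0], 1],
    [[0, 0, -0.863], [0, 0, 0], 1],
    [[0, 0, -0.863], [0, 0, 0], 1],
    [[0, 0, -0.863], [0, 0, 0], 1],
    [[0, 0, -0.863], [0, 0, 0], 1],
    [[0, 0, -0.863], [0, 0, 0], 1],
  ],
)

```text
clock: 2.8
eef_pos: [568.5, -189.9, 172.4]
tcp_rot: [3.141, 0.0, 2.924]
contact_force: [0.2, 0.4, 0.5]
opening: 0.993
grasp_force: 0.0
```

```bash
cat >> h.py <<'E'
from scipy.spatial.transform import Rotation as Ro
def shift(target,s=None):
    s=s or telemetry.sense(); R=Ro.from_euler("xyz",s["tcp_rot"]).as_matrix()
    return np.round(R.T@(np.array(target)-s["eef_pos"])/200,3)
E
python3 - <<'E'
from h import *
s=telemetry.sense(); print(s["clock"],np.round(s["eef_pos"],1),np.round(s["tcp_rot"],3),np.round(s["qpos"],2))
c=imaging.calibration("wrist"); im=save("wrist","w1.png")
for n,z in(("lever_grip",77),("lever_pivot",46),("green_magnet",12.5)):
    for m in imaging.mark_of("wrist",n)[:2]: print(n,np.round(m["xy"]),round(m["conf"],2),np.round(atz("wrist",m["xy"],z,c),1))
print(shift([568,-191,60]))
E
```

```text
2.8 [ 568.5 -189.9  172.4] [3.141 0.    2.924] [-0.33  0.34  1.72  0.    1.08 -1.68]
lever_grip [254. 180.] 0.57 [ 568.1 -190.4   77. ]
lever_pivot [272. 253.] 0.74 [ 653.6 -190.5   46. ]
green_magnet [323.  91.] 0.68 [ 515.2 -111.9   12.5]
[ 0.    -0.002  0.561]
```

View pics/w1.png

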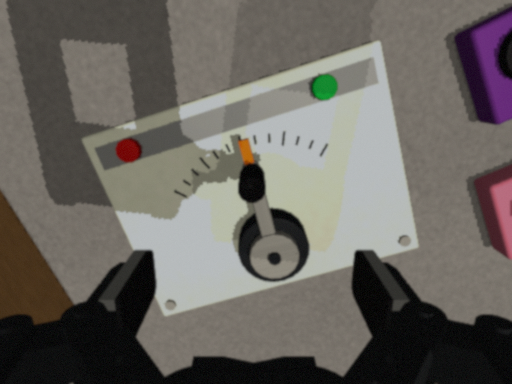

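The wrist view shows the post at (252,183), the pivot cap at (274,257) and the green magnet at (324,87). The fingers straddle the post, so I'll go down and close.

Call:
step_arm(
  moves=[
    [[0, 0, 0], [0, 0, 0.2], 1],
    [[0, 0, 0], [0, 0, 0.4], 1],
    [[0, 0, 0], [0, 0, 0.54], 1],
    [[0, 0, 0], [0, 0, 0.54], 1],
    [[0, 0, 0], [0, 0, 0.54], -1],
    [[0, 0, 0], [0, 0, 0.54], -1],
    [[0, 0, 0], [0, 0, 0.54], -1],
    [[0, 0, 0], [0, 0, 0.54], -1],
  ],
  squeeze=20,
)

```text
clock: 3.8
eef_pos: [568.9, -191.3, 65.6]
tcp_rot: [-3.141, 0.002, 2.926]
contact_force: [0.0, -0.1, -0.5]
opening: 0.336
grasp_force: 0.0
```

Call:
step_arm(
  moves=[
    [[0, 0, 0], [0, 0, 0], -1],
    [[0, 0, 0], [0, 0, 0], -1],
    [[0, 0, 0], [0, 0, 0], -1],
  ],
)

```text
clock: 4.1
eef_pos: [568.6, -191.2, 65.4]
tcp_rot: [-3.141, 0.002, 2.926]
contact_force: [-1.7, 0.4, 6.3]
opening: 0.244
grasp_force: 19.3
```

```bash
python3 - <<'E'
from h import *
s=telemetry.sense(); print(s["clock"],s["opening"],s["grasp_force"],np.round(s["contact_force"],1),np.round(s["eef_pos"],1))
P=np.array([654.5,-188]); p=s["eef_pos"]
a0=np.arctan2(*(p[:2]-P)[::-1])%(2*np.pi); rr=np.linalg.norm(p[:2]-P); a1=np.arctan2(77.8,-142.9); print(a0,a1,rr)
for a in np.linspace(a0,a1,6)[1:]: print(shift([*(P+rr*np.array([np.cos(a),np.sin(a)])),p[2]],s))
E
```

```text
4.1 0.24428217598519172 19.310917854309082 [-1.7  0.4  6.3] [ 568.6 -191.2   65.4]
3.179033099434073 2.643030745600497 85.95361912531123
[ 0.009  0.045 -0.   ]
[ 0.013  0.091 -0.   ]
[ 0.013  0.137 -0.   ]
[ 0.007  0.183 -0.   ]
[-0.003  0.228 -0.   ]
```

Gripped: the opening is about 21 mm and the radius 86 mm, both as expected. Now I'll swing the lever along the arc.

Call:
step_arm(
  moves=[
    [[0, 0, 0], [0.009, 0.045, 0], -1],
    [[0, 0, 0], [0.013, 0.091, 0], -1],
    [[0, 0, 0], [0.013, 0.137, 0], -1],
    [[0, 0, 0], [0.007, 0.183, 0], -1],
    [[0, 0, 0], [-0.003, 0.228, 0], -1],
    [[0, 0, 0], [-0.003, 0.228, 0], -1],
    [[0, 0, 0], [-0.003, 0.228, 0], -1],
    [[0, 0, 0], [-0.003, 0.228, 0], -1],
  ],
)

```text
clock: 4.9
eef_pos: [578.4, -146.0, 64.8]
tcp_rot: [3.141, -0.0, 2.926]
contact_force: [-3.3, 1.6, 7.0]
opening: 0.241
grasp_force: 20.3
```

Call:
step_arm(
  moves=[
    [[0, 0, 0], [0, 0, 0], 1],
    [[0, 0, 0], [0, 0, 0], 1],
    [[0, 0, 0], [0, 0, 0], 1],
    [[0, 0, 0], [0, 0, 0], 1],
    [[0, 0, 0], [0, 0, -0.2], 1],
    [[0, 0, 0], [0, 0, -0.4], 1],
    [[0, 0, 0], [0, 0, -0.55], 1],
    [[0, 0, 0], [0, 0, -0.55], 1],
  ],
)

```text
clock: 5.7
eef_pos: [581.1, -147.3, 178.8]
tcp_rot: [-3.141, 0.008, 2.926]
contact_force: [0.2, -0.2, -0.6]
opening: 0.997
grasp_force: 0.0
```

```bash
python3 - <<'E'
from h import *
s=telemetry.sense(); print(s["clock"],s["opening"],np.round(s["eef_pos"],1))
c=imaging.calibration("wrist"); im=save("wrist","w2.png")
hsv=cv2.cvtColor(im,cv2.COLOR_RGB2HSV).astype(int);H,S,V=hsv[...,0],hsv[...,1],hsv[...,2]
def cen(m):
    n,l,st,ce=cv2.connectedComponentsWithStats(m.astype(np.uint8)); i=1+np.argmax(st[1:,4]); return ce[i],st[i]
g,gs=cen((abs(H-65)<20)&(S>120)); o,os_=cen((abs(H-14)<6)&(S>180)&(V>150)); print(g,gs,o,os_)
for n,z in(("lever_grip",77),("lever_pivot",46)):
    for m in imaging.mark_of("wrist",n)[:1]: print(n,np.round(m["xy"]),round(m["conf"],2),np.round(atz("wrist",m["xy"],z,c),1))
print(atz("wrist",g,18,c),atz("wrist",o,50,c))
E
```

```text
5.7 0.9973594621922106 [ 581.1 -147.3  178.8]
[275.5268595   81.87603306] [264  70  24  25 484] [260.84408602 146.96774194] [254 136  14  23 186]
lever_grip [254. 177.] 0.91 [ 580.9 -147.3   77. ]
lever_pivot [229. 244.] 0.89 [ 652.5 -188.2   46. ]
[ 511.57349161 -111.71860808   18.        ] [ 562.56852525 -137.23840997   50.        ]
```

View pics/w2.png

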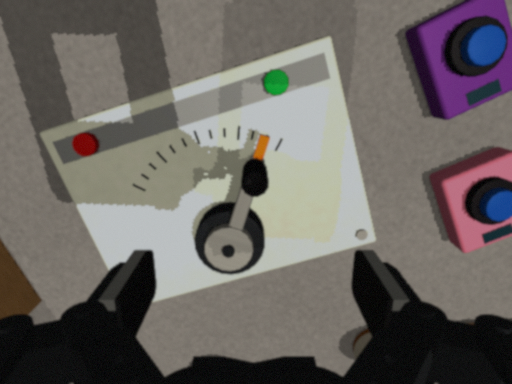

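The pointer now lines up with the green magnet to about 2–3 mm (pivot (228,251), pointer (261,147), magnet (275,82)). Next I'll move above the grey console's release with the fingers shut.

Call:
step_arm(
  moves=[
    [[0, 0, 0], [0.275, 0.8, 0], -1],
    [[0, 0, 0], [0.275, 0.8, 0], -1],
    [[0, 0, 0], [0.275, 0.8, 0], -1],
    [[0, 0, 0], [0.275, 0.8, 0], -1],
    [[0, 0, 0], [0.275, 0.8, 0], -1],
  ],
)

```text
clock: 6.35
eef_pos: [557.2, 24.0, 172.5]
tcp_rot: [-3.141, -0.003, 2.93]
contact_force: [0.2, 0.0, -0.2]
opening: 0.146
grasp_force: 0.0
```

Call:
step_arm(
  moves=[
    [[0, 0, 0], [0.275, 0.8, 0], -1],
    [[0, 0, 0], [0.275, 0.8, 0], -1],
    [[0, 0, 0], [0.275, 0.8, 0], -1],
    [[0, 0, 0], [0.275, 0.8, 0], -1],
    [[0, 0, 0], [0.275, 0.8, 0], -1],
    [[0, 0, 0], [0.275, 0.8, 0], -1],
  ],
)

```text
clock: 6.95
eef_pos: [538.9, 188.6, 173.1]
tcp_rot: [-3.14, -0.001, 2.927]
contact_force: [-0.3, -0.3, 0.2]
opening: 0.002
grasp_force: 0.0
```

```bash
python3 - <<'E'
from h import *
s=telemetry.sense(); print(s["clock"],s["opening"],np.round(s["eef_pos"],1),np.round(s["tcp_rot"],3))
c=imaging.calibration("wrist"); im=save("wrist","w3.png")
for m in imaging.mark_of("wrist","shutter_top")[:3]: print(np.round(m["xy"]),round(m["conf"],2),np.round(atz("wrist",m["xy"],47,c),1))
hsv=cv2.cvtColor(im,cv2.COLOR_RGB2HSV).astype(int);H,S,V=hsv[...,0],hsv[...,1],hsv[...,2]
n,l,st,ce=cv2.connectedComponentsWithStats(((abs(H-110)<10)&(S>150)&(V>100)).astype(np.uint8))
for i in range(1,n):
    if st[i,4]>80: print(ce[i],st[i],np.round(atz("wrist",ce[i],47,c),1),np.round(shift(np.r_[atz("wrist",ce[i],47,c)[:2],60],s),3), 32/st[i,2]*c["fx"], c["cam_to_world"][2][3])
E
```

```text
6.95 0.0018738652560800484 [538.9 188.6 173.1] [-3.140e+00 -1.000e-03  2.927e+00]
[110. 184.] 0.82 [523.1  56.7  47. ]
[259. 171.] 0.66 [539.7 192.3  47. ]
[23.29591837  1.81632653] [11  0 24  6 98] [366.3  40.3  47. ] [ 0.685 -0.907  0.568] 452.0897973137956 344.91869899456566
[228.72961957   9.29211957] [209   0  40  23 736] [405.9 196.7  47. ] [ 0.658 -0.101  0.567] 271.25387838827737 344.91869899456566
[259.69039146 172.37485172] [244 156  32  34 843] [541.2 192.9  47. ] [-0.007  0.025  0.565] 339.0673479853467 344.91869899456566
[110.38916256 180.72906404] [ 94 165  33  32 812] [519.8  57.9  47. ] [-0.047 -0.658  0.566] 328.7925798645786 344.91869899456566
```

View pics/w3.png

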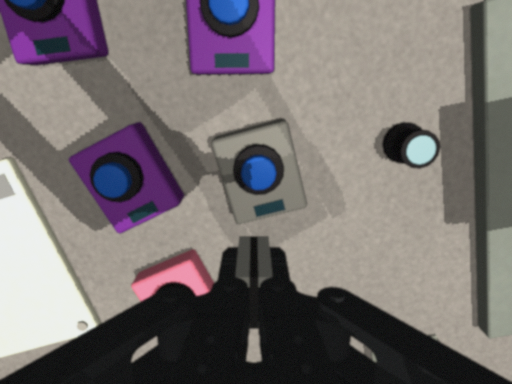

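The grey console's release is at (259,172), which gives (541,192.5) in the world. I'll descend to about 60 mm, then press slowly.

Call:
step_arm(
  moves=[
    [[0, 0, 0], [-0.006, 0.022, 0.2], -1],
    [[0, 0, 0], [-0.006, 0.022, 0.4], -1],
    [[0, 0, 0], [-0.006, 0.022, 0.56], -1],
    [[0, 0, 0], [-0.006, 0.022, 0.56], -1],
    [[0, 0, 0], [-0.006, 0.022, 0.56], -1],
  ],
)

```text
clock: 7.55
eef_pos: [541.5, 192.5, 62.4]
tcp_rot: [-3.141, -0.001, 2.925]
contact_force: [-0.2, -0.9, -0.9]
opening: 0.0
grasp_force: 0.0
```

Call:
step_arm(
  moves=[
    [[0, 0, 0], [0, 0, 0.03], -1],
    [[0, 0, 0], [0, 0, 0.05], -1],
    [[0, 0, 0], [0, 0, 0.05], -1],
  ],
)

```text
clock: 7.85
eef_pos: [541.7, 193.6, 52.7]
tcp_rot: [3.141, 0.001, 2.926]
contact_force: [-0.0, -0.3, 0.2]
opening: 0.003
grasp_force: 0.0
```

Call:
step_arm(
  moves=[
    [[0, 0, 0], [0, 0, 0.01], -1],
    [[0, 0, 0], [0, 0, 0.02], -1],
    [[0, 0, 0], [0, 0, 0.02], -1],
  ],
)

```text
clock: 8.15
eef_pos: [541.2, 193.6, 48.1]
tcp_rot: [-3.141, -0.0, 2.927]
contact_force: [0.8, -0.4, -0.3]
opening: -0.001
grasp_force: 0.0
```

Call:
step_arm(
  moves=[
    [[0, 0, 0], [0, 0, 0.01], -1],
    [[0, 0, 0], [0, 0, 0.015], -1],
    [[0, 0, 0], [0, 0, 0.015], -1],
  ],
)

```text
clock: 8.45
eef_pos: [541.2, 193.5, 45.0]
tcp_rot: [-3.141, -0.0, 2.926]
contact_force: [-0.5, -0.6, -0.3]
opening: -0.004
grasp_force: 0.0
```

Call:
step_arm(
  moves=[
    [[0, 0, 0], [0, 0, 0.01], -1],
    [[0, 0, 0], [0, 0, 0.015], -1],
    [[0, 0, 0], [0, 0, 0.015], -1],
  ],
)

```text
clock: 8.75
eef_pos: [541.2, 193.5, 42.0]
tcp_rot: [-3.141, -0.0, 2.926]
contact_force: [-0.5, -0.6, 0.6]
opening: -0.003
grasp_force: 0.0
```

Call:
step_arm(
  moves=[
    [[0, 0, 0], [0, 0, 0.01], -1],
    [[0, 0, 0], [0, 0, 0.01], -1],
    [[0, 0, 0], [0, 0, 0.01], -1],
  ],
)

```text
clock: 9.05
eef_pos: [541.2, 193.5, 40.1]
tcp_rot: [-3.141, -0.0, 2.926]
contact_force: [-0.5, -0.0, 0.2]
opening: -0.0
grasp_force: 0.0
```

Call:
step_arm(
  moves=[
    [[0, 0, 0], [0, 0, 0.01], -1],
    [[0, 0, 0], [0, 0, 0.01], -1],
    [[0, 0, 0], [0, 0, 0.01], -1],
  ],
)

```text
clock: 9.35
eef_pos: [541.2, 193.5, 38.1]
tcp_rot: [-3.142, -0.0, 2.926]
contact_force: [-0.2, 0.7, 0.2]
opening: 0.004
grasp_force: 0.0
```

```bash
python3 - <<'E'
from h import *
s=telemetry.sense(); print(np.round(s["contact_force"],1),s["eef_pos"])
a=imaging.grab_frame("side");b=imaging.grab_frame("scene");w=imaging.grab_frame("wrist")
f=lambda i:cv2.resize(i[:,:,::-1],(400,300),interpolation=2)
cv2.imwrite("pics/p1.png",np.hstack([f(a[150:225,200:300]),f(b[160:235,245:345])]))
E
```

```text
[-0.2  0.7  0.2] [541.24612194 193.54309285  38.10635542]
```

View pics/p1.png

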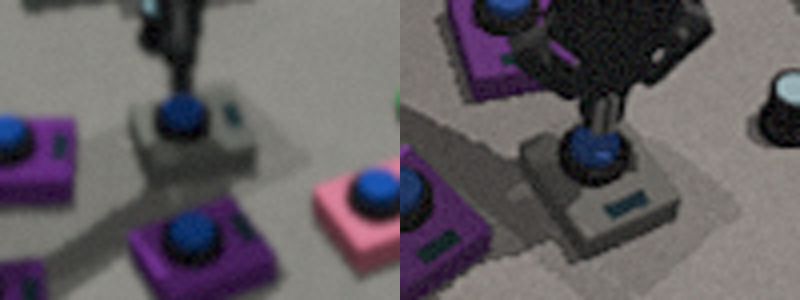

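The tip is over the button and apparently just above or touching it (tip (603,130), button (595,150) in the crop). I'll continue in small steps.

Call:
step_arm(
  moves=[
    [[0, 0, 0], [0, 0, 0.01], -1],
    [[0, 0, 0], [0, 0, 0.01], -1],
    [[0, 0, 0], [0, 0, 0.01], -1],
  ],
)

```text
clock: 9.8
eef_pos: [541.2, 193.6, 36.1]
tcp_rot: [-3.141, -0.0, 2.926]
contact_force: [0.2, 0.1, 0.1]
opening: 0.003
grasp_force: 0.0
```

```bash
python3 - <<'E'
from h import *
# where does a tip at the TCP project vs. measured button rays, for a range of heights
p0={"scene":(293.5,195.7),"side":(245.5,179.0)}
for z in(34,38,42,46,50): print(z,[np.round(atz(c,u,z)[:2],1) for c,u in p0.items()])
E
```

```text
34 [array([533.1, 198.9]), array([543. , 196.1])]
38 [array([535.7, 197.2]), array([542.1, 191.7])]
42 [array([538.3, 195.4]), array([541.2, 187.2])]
46 [array([540.9, 193.7]), array([540.2, 182.8])]
50 [array([543.5, 192. ]), array([539.3, 178.3])]
```

```bash
python3 - <<'E'
from h import *
def proj(cam,p):
    c=imaging.calibration(cam); q=np.linalg.inv(np.array(c["cam_to_world"]))@np.r_[p,1]
    return np.array([c["cx"]+c["fx"]*q[0]/-q[2], c["cy"]-c["fy"]*q[1]/-q[2]])
out=[]
s=telemetry.sense(); t=s["eef_pos"]
for cam,(u,v) in(("side",(245,175)),("scene",(293,195)),("wrist",(258,200))):
    im=imaging.grab_frame(cam); p=proj(cam,t); print(cam,p)
    h=20 if cam!="wrist" else 70
    k=260//(2*h) if h==20 else 2
    cr=cv2.resize(im[v-h:v+h,u-h:u+h,::-1],(260,260),interpolation=cv2.INTER_CUBIC); q=(p-[u-h,v-h]+.5)*260/(2*h)
    cv2.drawMarker(cr,tuple(int(x) for x in q),(0,255,255),0,12,1); out.append(cr)
cv2.imwrite("pics/p2.png",np.hstack(out)); print(s["joint_efforts"])
E
```

```text
side [245.12075159 179.1163568 ]
scene [293.22387341 198.11097105]
wrist [254.81126352 227.84942529]
[-4.95695276e-04 -6.00925899e+01 -2.47634232e+01 -8.94547907e-05
 -3.57946665e-03  3.69698512e-06]
```

View pics/p2.png

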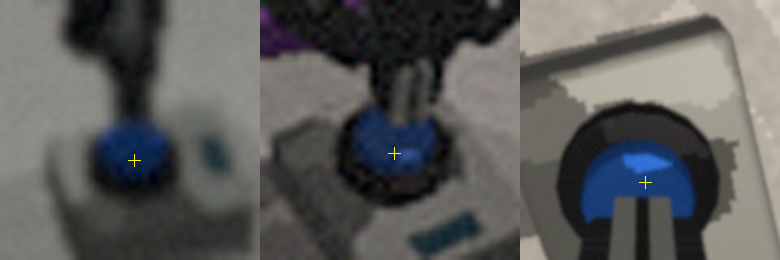

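The visible fingertips sit a bit behind the reported TCP (crop (405,122) against (394,153)), so the button hasn't been reached yet. I'll go further down in small steps and watch the force.

Call:
step_arm(
  moves=[
    [[0, 0, 0], [0, 0, 0.01], -1],
    [[0, 0, 0], [0, 0, 0.02], -1],
    [[0, 0, 0], [0, 0, 0.02], -1],
  ],
)

```text
clock: 10.25
eef_pos: [541.0, 193.5, 31.8]
tcp_rot: [-3.141, -0.001, 2.926]
contact_force: [0.6, 0.5, 0.3]
opening: -0.0
grasp_force: 0.0
```

Call:
step_arm(
  moves=[
    [[0, 0, 0], [0, 0, 0.01], -1],
    [[0, 0, 0], [0, 0, 0.01], -1],
    [[0, 0, 0], [0, 0, 0.01], -1],
  ],
)

```text
clock: 10.55
eef_pos: [541.3, 193.6, 30.1]
tcp_rot: [-3.142, -0.0, 2.926]
contact_force: [0.5, 0.4, -0.0]
opening: -0.002
grasp_force: 0.0
```

Call:
step_arm(
  moves=[
    [[0, 0, 0], [0, 0, 0.01], -1],
    [[0, 0, 0], [0, 0, 0.01], -1],
    [[0, 0, 0], [0, 0, 0.01], -1],
  ],
)

```text
clock: 10.85
eef_pos: [541.3, 193.6, 28.1]
tcp_rot: [-3.142, -0.0, 2.926]
contact_force: [-0.1, -0.6, -0.5]
opening: 0.001
grasp_force: 0.0
```

```bash
python3 - <<'E'
from h import *
out=[]
for cam,(u,v) in(("side",(245,175)),("scene",(293,192)),("wrist",(256,215))):
    im=imaging.grab_frame(cam); h=20 if cam!="wrist" else 60
    out.append(cv2.resize(im[v-h:v+h,u-h:u+h,::-1],(260,260),interpolation=cv2.INTER_CUBIC))
cv2.imwrite("pics/p3.png",np.hstack(out)); s=telemetry.sense(); print(s["contact_force"],s["clock"])
E
```

```text
[ 0.37568923 -0.45511169 -0.8390428 ] 11.0
```

View pics/p3.png

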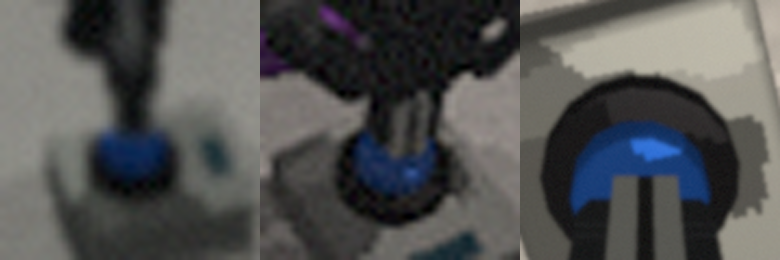

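The tip (crop (407,157)) is now near the button's centre, about 12 mm above the reported TCP. I'll continue pressing in small steps.

Call:
step_arm(
  moves=[
    [[0, 0, 0], [0, 0, 0.01], -1],
    [[0, 0, 0], [0, 0, 0.01], -1],
    [[0, 0, 0], [0, 0, 0.01], -1],
  ],
)

```text
clock: 11.3
eef_pos: [541.2, 193.5, 26.1]
tcp_rot: [-3.141, -0.0, 2.926]
contact_force: [-0.2, -0.1, 0.1]
opening: -0.003
grasp_force: 0.0
```

Call:
step_arm(
  moves=[
    [[0, 0, 0], [0, 0, 0.01], -1],
    [[0, 0, 0], [0, 0, 0.01], -1],
    [[0, 0, 0], [0, 0, 0.01], -1],
  ],
)

```text
clock: 11.6
eef_pos: [541.2, 193.6, 24.1]
tcp_rot: [-3.141, -0.0, 2.926]
contact_force: [0.2, -0.0, -0.1]
opening: 0.0
grasp_force: 0.0
```

Call:
step_arm(
  moves=[
    [[0, 0, 0], [0, 0, 0.01], -1],
    [[0, 0, 0], [0, 0, 0.01], -1],
    [[0, 0, 0], [0, 0, 0.01], -1],
  ],
)

```text
clock: 11.9
eef_pos: [541.5, 193.6, 22.3]
tcp_rot: [3.141, 0.0, 2.926]
contact_force: [-0.4, -0.4, 1.8]
opening: 0.0
grasp_force: 0.9
```

```bash
python3 - <<'E'
from h import *
s=telemetry.sense(); print(s["contact_force"],s["wrist_torque"],s["eef_pos"])
# tip row in wrist & blue rows in the side/scene views
for cam,sl in(("side",np.s_[150:200,225:265]),("scene",np.s_[170:225,270:315])):
    im=imaging.grab_frame(cam); h=cv2.cvtColor(im,cv2.COLOR_RGB2HSV).astype(int)[sl]
    ys,xs=np.nonzero((abs(h[...,0]-112)<12)&(h[...,1]>120)); print(cam,len(xs),xs.min()+sl[1].start,xs.max()+sl[1].start,ys.min()+sl[0].start,ys.max()+sl[0].start)
out=[]
for cam,(u,v) in(("side",(245,175)),("scene",(293,192)),("wrist",(256,205))):
    im=imaging.grab_frame(cam); h=20 if cam!="wrist" else 60
    out.append(cv2.resize(im[v-h:v+h,u-h:u+h,::-1],(260,260),interpolation=cv2.INTER_CUBIC))
cv2.imwrite("pics/p4.png",np.hstack(out))
E
```

```text
[-0.41697508 -0.42811757  1.75894913] [ 0.01579553 -0.07169399 -0.01292465] [541.49151204 193.61566885  22.29472891]
side 64 240 250 151 183
scene 73 277 314 178 213
```

View pics/p4.png

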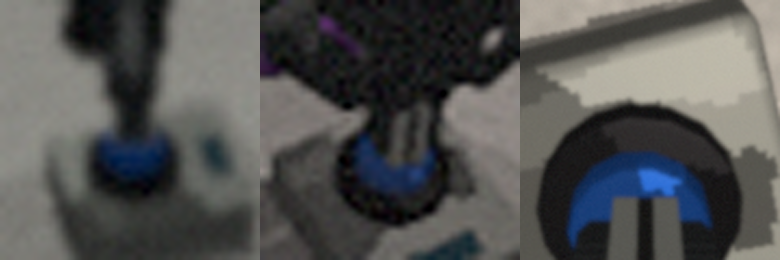

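Contact (1.8 N). Pressing on in stages.

Call:
step_arm(
  moves=[
    [[0, 0, 0], [0, 0, 0.01], -1],
    [[0, 0, 0], [0, 0, 0.02], -1],
    [[0, 0, 0], [0, 0, 0.02], -1],
  ],
)

```text
clock: 12.45
eef_pos: [541.5, 193.6, 18.1]
tcp_rot: [3.141, 0.0, 2.926]
contact_force: [0.1, 0.6, 3.9]
opening: 0.003
grasp_force: 2.1
```

Call:
step_arm(
  moves=[
    [[0, 0, 0], [0, 0, 0.008], -1],
    [[0, 0, 0], [0, 0, 0.008], -1],
    [[0, 0, 0], [0, 0, 0.008], -1],
  ],
)

```text
clock: 12.75
eef_pos: [541.5, 193.6, 16.9]
tcp_rot: [3.141, 0.0, 2.926]
contact_force: [-1.1, 0.3, 7.6]
opening: -0.002
grasp_force: 3.9
```

Call:
step_arm(
  moves=[
    [[0, 0, 0], [0, 0, 0.005], -1],
    [[0, 0, 0], [0, 0, 0.005], -1],
    [[0, 0, 0], [0, 0, 0.005], -1],
  ],
)

```text
clock: 13.05
eef_pos: [541.6, 193.7, 16.8]
tcp_rot: [3.141, 0.0, 2.926]
contact_force: [-3.9, -1.9, 17.6]
opening: 0.001
grasp_force: 8.7
```

The force rose to 17.6 N with no further travel, so the release is fully pressed. Now I'll retreat.

Call:
step_arm(
  moves=[
    [[0, 0, 0], [0, 0, -0.05], -1],
    [[0, 0, 0], [0, 0, -0.2], -1],
    [[0, 0, 0], [0, 0, -0.4], -1],
    [[0, 0, 0], [0, 0, -0.6], -1],
    [[0, 0, 0], [0, 0, -0.75], -1],
    [[0, 0, 0], [0, 0, -0.75], -1],
    [[0, 0, 0], [0, 0, -0.75], -1],
  ],
)

```text
clock: 13.75
eef_pos: [541.2, 193.5, 165.7]
tcp_rot: [3.141, 0.0, 2.926]
contact_force: [0.1, 0.5, -1.5]
opening: 0.003
grasp_force: 0.0
```

```bash
python3 - <<'E'
from h import *
s=telemetry.sense(); print(s["clock"],np.round(s["eef_pos"],1),np.round(s["contact_force"],1))
for cam in("scene","side"):
    im=imaging.grab_frame(cam)
    for n,z in(("lever_grip",77),("lever_pivot",46),("loupe",0),("tape",0),("medal",3)):
        m=imaging.mark_of(cam,n)
        if m: print(cam,n,np.round(m[0]["xy"]),round(m[0]["conf"],2),np.round(atz(cam,m[0]["xy"],z)))
E
```

```text
13.75 [541.2 193.5 165.7] [ 0.1  0.5 -1.5]
scene lever_grip [172. 250.] 0.77 [ 583. -146.   77.]
scene lever_pivot [166. 293.] 0.58 [ 661. -191.   46.]
scene loupe [340. 191.] 0.54 [551. 339.   0.]
scene tape [334. 271.] 0.94 [756. 193.   0.]
scene medal [406. 175.] 0.96 [584. 538.   3.]
side lever_grip [292. 251.] 0.72 [ 587. -141.   77.]
side lever_pivot [259. 265.] 0.19 [ 502. -141.   46.]
side loupe [241. 159.] 0.66 [559. 344.   0.]
side tape [305. 178.] 0.58 [747. 196.   0.]
side medal [239. 124.] 0.41 [597. 561.   3.]
```

The lever is still at the green magnet, and the loose things are where they were. Handing in.

```bash
python3 -c "
from h import *
print(r.sign_off())"
```

```text
the job is handed in; nothing more can be done
None
```

I set the lever on the green magnet to within about 3 mm by the wrist camera. I then pressed the grey console's release to its stop (17.6 N) and backed off, saw no shift in the medal, tape measure or loupe, and handed the job in; no verdict came back.

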